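# Let the large eggs out of the dispenser

### The job

Two egg dispensers stand on the counter: on the one that holds the two large eggs, press the black pad of its lever down with the fingertips so that the gate lifts, and keep it down until both large eggs have rolled into the tray. Then let go so that the lever springs back and the gate drops. Do not touch any egg, do not work the lever of the dispenser with the small eggs, and leave the jar, the bowl and the rolling pin where they are.

Things in the scene. Friction and masses are not known exactly. Their poses are not given: they have to be found in the camera images.
- large: egg dispenser (sheet steel, fixed to the counter) that holds the two LARGE eggs; chute 66 mm wide inside. Origin on the counter straight below the gate, mid-width of the chute; own x points uphill along the chute (roughly away from the robot), y sideways to the lever's pad, z up. The open-topped chute runs from x = +150 to -50 mm, slopes 9 degrees down to -x, floor 55 mm high at the gate, walls 28 mm.
- small: second egg dispenser, same build, fixed, that holds the two SMALL eggs; chute 44 mm wide inside; to be left alone. Which of the two stands on the left varies. Origin, axes and layout as for the first. They stand side by side, both with the pad on their +y side
- large_tray (a point): middle of the floor of the catch tray at the low end of the large eggs' chute: inside about 132 mm along the chute, 92 mm across; floor 5 mm and rim 46 mm above the counter; outside it spans x = -192 to -52 mm, y = -50 to +50 mm in the dispenser's frame
- large_pivot (a point): pivot of the rocking lever (aluminium bar 190 mm long, lying along the dispenser's y) of the large eggs' dispenser, on a post at x = 0, y = +85 mm, 151 mm above the counter. One end lifts the sliding gate plate at x = 0 that holds back the eggs, the other carries the pad
- large_pad_top (a point): centre of the top face of the square black press pad (30 x 30 x 8 mm) on the free end of the lever of the dispenser with the large eggs, about 85 mm sideways (+y of the dispenser) beyond the pivot. About 184 mm above the counter at rest, about 134 mm when fully down: it travels about 50 mm almost straight down and tilts by 16 degrees either side of level
- small_pad_top (a point): centre of the top face of the square black press pad (30 x 30 x 8 mm) on the free end of the lever of the dispenser with the small eggs, about 85 mm sideways (+y of the dispenser) beyond the pivot. About 184 mm above the counter at rest, about 134 mm when fully down: it travels about 50 mm almost straight down and tilts by 16 degrees either side of level
- large_lever (a joint): angle of the lever on the large eggs' dispenser: 0 at rest (gate down, pad up), 0.56 rad with the pad fully down (gate lifted 50 mm). The large eggs pass under the gate from about 0.42 rad; a spring returns the lever when let go. The pad takes about 2.5 N to start and 7 N fully down
- small_lever (a joint): the same for the small eggs' dispenser; must stay at rest
- large_egg0: large brown egg, origin at its centre (58 mm long, 44 mm thick, lying across the chute, 60 g, rigid): the first, against the gate; once the gate is up they roll into the tray by themselves within about 1 s
- small_egg0: small brown egg, origin at its centre (35 mm long, 27 mm thick): the first, against the gate in the other dispenser
- large_egg1: large brown egg, origin at its centre (58 mm long, 44 mm thick, lying across the chute, 60 g, rigid): the second, behind the first; once the gate is up they roll into the tray by themselves within about 1 s
- small_egg1: small brown egg, origin at its centre (35 mm long, 27 mm thick): the second, behind the first in the other dispenser
- jar: closed jar, 48 mm across, 75 mm high, loose, bystander; origin at the centre of its underside
- bowl: steel bowl, 120 mm across, 50 mm high, bystander; origin at the centre of its underside
- pin: wooden rolling pin, 42 mm thick, 400 mm long along its own y, loose, bystander; origin under its middle
Not all that is in view belongs to the job. What is shaped like the large_egg0 but purple is not meant.

How it is judged:
By the outcome, as a careful person would: the job done as asked, in the order asked, and still so for the second after the job is handed in, with the robot touching nothing.
It also fails if it takes over 32 s, if anything falls off the work surface, if the arm or the gripper's body presses on something with over 40 N, if the wrist force passes 120 N, or if a joint passes its speed limit or range.

### The arm

A 7-joint arm with a two-finger parallel gripper is mounted at the origin on the work surface. World frame = base frame: x ahead of the robot, y to its left, z up, the work surface at z = 0. Lengths are in m, angles in rad, forces in N, time in s.
With the tool pointing down it reaches from about 0.4 to 0.85 m from the base axis. Payload 6.9 kg.
Tool frame: the origin (TCP) lies midway between the tips of the shut fingers; the grasp point (between the pads) lies behind it (ctrl.pinch_z is the z of the grasp point in the tool frame, in m); z points along the fingers, y is the line along which they close (so a half turn about z gives the same grasp; the last joint's range is limited). The gripper opens to 85 mm and grips with 20 to 120 N. Pads are 22 mm wide; open, the fingers measure 114 mm over their backs; the gripper's body (76 mm by 85 mm) begins 54 mm behind the grasp point. The pads swing forward as they close: fully open they stand 13 mm farther back than shut.
Start: joints at [-1.05, 0.507, -0.238, 1.5, 0.126, 1.149, -0.155], TCP at [0.252, 0.572, 0.231] pointing down, gripper open.
Joint ranges: [-3.08, 3.08], [-0.24, 2.05], [-1.43, 1.35], [0, 2.5], [-1.52, 4.66], [0.17, 1.96], [-2.89, 2.89]. Speed limits (rad/s): [2.39, 2.39, 3.14, 3.14, 3.14, 3.14, 3.14].

### API

Orientations are given as a unit quaternion [w, x, y, z].
In Python, from station import ctrl, get_state, vision, ticket, models gives the robot as it stands. Calls block until the motion is done:
- ctrl.movep(position, orientation): joint-space move of the TCP to a pose.
- ctrl.movel(position, frame=None, max_speed=0.15): straight line of the TCP; frame=None keeps the orientation; max_speed is the mean speed in m/s.
- ctrl.set_joints(angles): joint-space move.
- ctrl.ungrasp() and ctrl.close_gripper(force=None): open the fingers fully, or close them until they stop; force is the grip in N (None keeps the last).
- ctrl.pause(seconds).
- ctrl.ik(position, orientation): joint angles nearest the present ones, or None.
- get_state(): the state.
- vision.grab_frame(name): name is "side" or "top"; returns (picture, depth): 384x512x3 uint8, blue, green, red; 384x512 float32, m along the optical axis (not along the pixel's ray), 0 where there is no reading.
- vision.camera_info(name): a dict with "mtx" (3x3 intrinsics, pixels), "R" (3x3) and "t" (3): a world point X has camera coordinates R X + t. Camera axes: x right, y down, z forward; pixel columns grow to the right and rows downward; lengths in m; the calibration is good to about 2 mm. A picture is of the moment at which its call begins. camera_info takes no time and is no camera call.
A pose or a line that the arm cannot do raises ctrl.Unreachable and nothing moves.
- ticket.close_job(): hands the job in; it is judged then, once.
Trained networks look in the newest picture that a camera, given by its name, has taken for a name from the list of things; names that differ only in an ending like _2 or _b are one class to them, and where a whole thing is asked for, a point or a joint stands for the part that bears it (a point fixed in the world has none). Each returns a list of dicts, best first, with "p" (0 to 1); they miss things now and then, are a little off and sometimes report something else, mostly with a low value. They report only what shows in the picture. A call takes as long as a camera call. They do not tell look-alikes from the thing itself.
- models.recognise(camera, target): "point" ([column, row] in pixels, amid what is visible of it).
- models.masks_of(camera, target): "mask" (384x512 bool, what is visible of it) and "point" ([column, row] in pixels, amid what is visible of it).
The state is a dict: "time": time; "qpos": joint angles; "qd": joint speeds; "tau": joint torques, N m; "tcp_pos": TCP position; "eef_rot": TCP orientation; "contact_force": force on the tool from outside, world axes, zero at the start; "wrist_torque": the same for the moment, N m; "width": finger opening in m; "gripper_force": force on a finger pad.
Only numpy, scipy, OpenCV 4.12 (cv2) and the standard library are available. Lean on these libraries where they do the work, as an engineer would, in place of code of your own. Each camera call takes 0.05 s, during which the arm holds its last target. There are 200 camera calls.

## Working session

There is one attempt and no reset: what is moved stays moved. The work goes in short steps, each a Python script; the robot and the scene stay as the last script left them, time stands still between calls to the robot, and variables do not carry over. Pictures are saved under pics/ and viewed, at most 10 in all, crops included, and the job is handed in when it is done.

```bash
mkdir -p pics; cat > h.py <<'E'
from station import ctrl, get_state, vision, ticket, models
import numpy as np, cv2
def world(cam,px,z):
    i=vision.camera_info(cam);K,R,t=map(np.array,(i["mtx"],i["R"],i["t"]))
    u,v=px;c=np.array([(u-K[0,2])/K[0,0]*z,(v-K[1,2])/K[1,1]*z,z]);return R.T@(c-t)
E
python3 - <<'E'
from h import *
im={}
for c in("top","side"):
    p,d=vision.grab_frame(c);im[c]=p
    for n in("large_pad_top","small_pad_top","large_egg0","small_egg0","large_lever","large_tray"):
        for r in models.masks_of(c,n)[:4]:
            m=r["mask"]&(d>0); z=np.median(d[m]) if m.any() else 0
            print(c,n,round(r["p"],2),np.round(r["point"]),m.sum(),np.round(world(c,r["point"],z),3))
cv2.imwrite("pics/a.png",im["top"]);cv2.imwrite("pics/b.png",im["side"])
s=get_state();print(s["time"],s["eef_rot"],s["contact_force"])
E
```

```text
top large_pad_top 0.97 [302. 197.] 514 [ 0.503 -0.198  0.158]
top small_pad_top 0.56 [167. 189.] 464 [0.536 0.182 0.156]
top large_egg0 0.72 [334. 205.] 167 [ 0.485 -0.3    0.096]
top large_egg0 0.7 [377. 223.] 212 [ 0.432 -0.439  0.038]
top large_egg0 0.61 [338. 193.] 224 [ 0.519 -0.311  0.102]
top large_egg0 0.53 [377. 186.] 184 [ 0.547 -0.448  0.039]
top small_egg0 0.5 [203. 174.] 67 [0.591 0.09  0.084]
top small_egg0 0.33 [405. 192.] 1488 [ 0.527 -0.533  0.038]
top large_lever 0.82 [303. 196.] 458 [ 0.504 -0.202  0.16 ]
top large_tray 0.83 [322. 219.] 3998 [ 0.447 -0.268  0.048]
top large_tray 0.68 [407. 192.] 1549 [ 0.526 -0.54   0.036]
side large_pad_top 0.62 [275. 216.] 389 [ 0.493 -0.201  0.157]
side large_pad_top 0.41 [228. 143.] 289 [0.53  0.188 0.153]
side large_pad_top 0.39 [268. 267.] 4432 [ 0.433 -0.277  0.043]
side small_pad_top 0.76 [227. 140.] 265 [0.529 0.198 0.157]
side large_egg0 0.75 [304. 256.] 196 [ 0.518 -0.326  0.1  ]
side large_egg0 0.71 [292. 258.] 155 [ 0.486 -0.317  0.096]
side large_egg0 0.67 [298. 314.] 254 [ 0.43  -0.449  0.036]
side large_egg0 0.62 [332. 298.] 250 [ 0.539 -0.45   0.035]
side large_tray 0.7 [269. 267.] 4290 [ 0.435 -0.278  0.043]
0.7 [-1.55202655e-05  2.05987509e-01  9.78554621e-01 -1.60835423e-05] [-0.37963574  0.25273365 -0.1280785 ]
```

View pics/a.png

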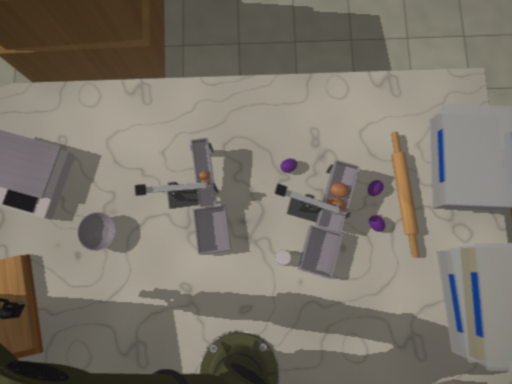

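View pics/b.png

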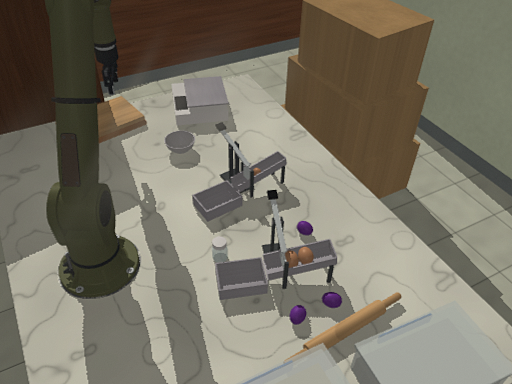

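The top view shows the large eggs in the right-hand dispenser at about (338,195), with its pad at (281,190). The small dispenser's pad is at (140,190), and the purple look-alikes lie beside the large one. The side view shows the large pad at (272,195). Next I'll measure the pad precisely from its dark pixels.

```bash
python3 - <<'E'
from h import *
for c,(u,v) in(("top",(281,190)),("side",(272,195))):
    p,d=vision.grab_frame(c)
    m=np.zeros(d.shape,bool);m[v-10:v+11,u-10:u+11]=1
    m&=(p.max(2)<60)&(d>0)
    P=np.array([world(c,(x,y),d[y,x]) for y,x in np.argwhere(m)])
    P=P[(P[:,2]>.165)&(P[:,2]<.21)]
    print(c,len(P),P.mean(0),np.median(P,0),P.min(0),P.max(0))
    if c=="top":
        L=np.array([world(c,(x,y),d[y,x]) for y in range(185,225) for x in range(270,356) if d[y,x]>0])
        L=L[(L[:,2]>.112)&(L[:,2]<.21)];print(len(L),L.min(0),L.max(0));print(np.polyfit(L[:,1],L[:,0],1))
print(ctrl.pinch_z)
E
```

```text
top 79 [ 0.51907025 -0.13796145  0.18758955] [ 0.51841379 -0.13845762  0.18714609] [ 0.50467811 -0.15034181  0.17937083] [ 0.53236567 -0.12440304  0.1961162 ]Traceback (most recent call last):
  File "<stdin>", line 10, in <module>
  File "h.py", line 4, in world
    i=vision.camera_info(cam);K,R,t=map(np.array,(i["mtx"],i["R"],i["t"]))
ValueError: time passes only in moves, steps and waits
```

```bash
cat > run1.py <<'E'
from h import *
from scipy.spatial.transform import Rotation as Ro
pad=np.array([.519,-.138]); 
s=get_state();q0=np.array(s["qpos"])
yd=np.array([.32,.947,0]);yd/=np.linalg.norm(yd)
best=None
for sg in(1,-1):
    x=sg*yd;z=np.array([0,0,-1.]);R=np.c_[x,np.cross(z,x),z]
    o=Ro.from_matrix(R).as_quat()[[3,0,1,2]]
    q=ctrl.ik([*pad,.26],o)
    if q is None: print(sg,None);continue
    c=np.abs(np.array(q)-q0).max();print(sg,c,np.round(q,2))
    if best is None or c<best[0]: best=(c,o)
o=best[1];np.save("o.npy",o)
t=list(s["tcp_pos"]);
ctrl.movel([t[0],t[1],.33],max_speed=.3)
ctrl.close_gripper()
ctrl.movep([*pad,.29],o)
ctrl.movel([*pad,.225],max_speed=.15)
s=get_state();print(s["time"],s["tcp_pos"],s["contact_force"],s["width"])
p,d=vision.grab_frame("side");p2,d2=vision.grab_frame("top")
a=cv2.resize(p[150:290,200:340],(390,390));b=cv2.resize(p2[130:270,240:380],(390,390))
cv2.imwrite("pics/c.png",np.hstack([a,b]))
E
python3 run1.py
```

```text
1 0.9764140540303079 [-0.07  0.37  0.42  1.69 -0.16  1.12  0.06]
-1 2.5093747141479503 [-0.47  0.56  1.15  1.7  -0.54  1.24 -2.66]
5.2583 [ 0.51937735 -0.13797296  0.22547747] [-0.12005803 -0.93824686  0.32135422] 0.00016875371155190022
```

View pics/c.png

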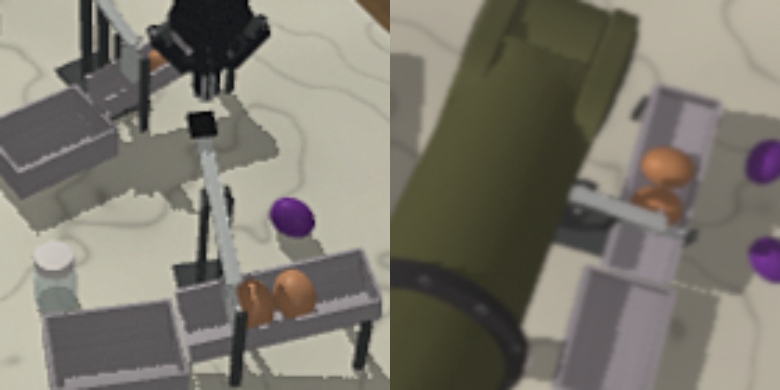

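In the left crop the shut fingertips at (205,90) sit straight above the pad at (203,122). Both eggs are still behind the gate, and nothing else has moved. Now I'll press.

```bash
cat > run2.py <<'E'
from h import *
pad=[.519,-.138]
for z in(.19,.165,.146,.141,.137,.134,.131):
    ctrl.movel([*pad,z],max_speed=.08)
    s=get_state();print(z,round(s["time"],2),np.round(s["tcp_pos"],4),np.round(s["contact_force"],1))
    if abs(s["contact_force"][2])>12: break
ctrl.pause(1.5)
print(np.round(get_state()["contact_force"],1))
p,d=vision.grab_frame("side");p2,d2=vision.grab_frame("top")
a=cv2.resize(p[150:290,200:340],(390,390));b=cv2.resize(p2[130:270,240:380],(390,390))
cv2.imwrite("pics/d.png",np.hstack([a,b]))
E
python3 run2.py
```

```text
0.19 5.94 [ 0.5191 -0.1382  0.1903] [-0.   0.2  0.7]
0.165 6.4 [ 0.5188 -0.1382  0.165 ] [-0.3  0.6  0.2]
0.146 6.78 [ 0.5194 -0.138   0.1466] [-0.1  2.2  7.3]
0.141 7.03 [ 0.5192 -0.1384  0.1419] [-0.3  0.8  6.7]
0.137 7.28 [ 0.5195 -0.1385  0.1403] [-6.6  3.6 28.5]
[-5.4  3.8 28.5]
```

View pics/d.png

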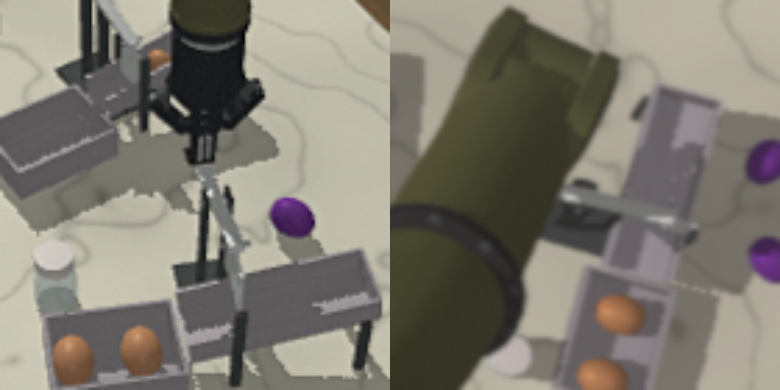

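Both large eggs are in the tray, at (72,358) and (140,350) in the left crop, and the chute is empty. Now I'll release the lever.

```bash
python3 - <<'E'
from h import *
ctrl.movel([.519,-.138,.30],max_speed=.1)
ctrl.pause(.5)
s=get_state();print(s["time"],s["contact_force"])
p,d=vision.grab_frame("side")
cv2.imwrite("pics/e.png",cv2.resize(p[100:350,150:400],(590,590)))
E
```

```text
11.1667 [-0.15403348  0.15951593  0.31080929]
```

View pics/e.png

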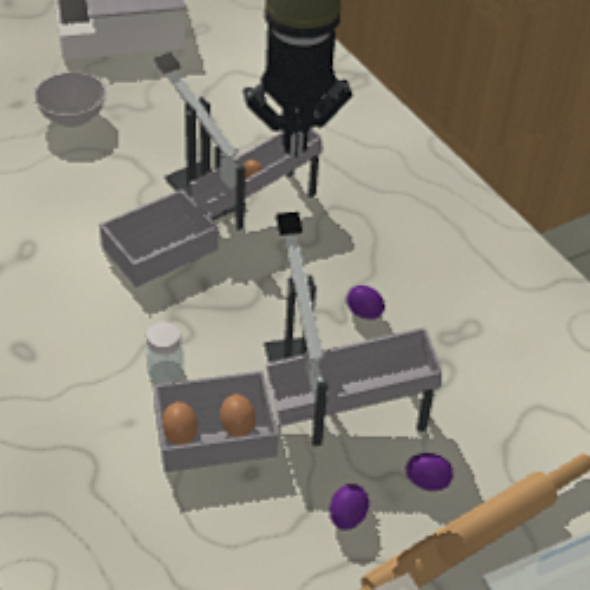

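The pad is back up at (289,222) and the gate is down. Both large eggs are in the tray at (180,423) and (238,415), and everything else is undisturbed.

```bash
python3 -c "
from station import ticket
print(ticket.close_job())"
```

```text
the job is handed in; nothing more can be done
None
```

Done: both large eggs rolled into the tray, the lever sprang back and the gate dropped, nothing else in the camera view was disturbed, and I handed the job in after about 11 s on the robot's clock.

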